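# Weigh out ring weights on the sprung clay scale

## Robot

A 6-joint arm with a two-finger parallel gripper is mounted at the origin on the work surface. World frame = base frame: x ahead of the robot, y to its left, z up, the work surface at z = 0. Lengths are in m, angles in rad, forces in N, time in s.
With the tool pointing down it reaches from about 0.275 to 0.825 m from the base axis. Payload 4.9 kg.
Tool frame: the origin (TCP) lies midway between the tips of the shut fingers; the grasp point (between the pads) lies 19 mm behind it (r.pinch_z is the distance from the TCP to the grasp point, in m); x points along the fingers, y is the direction in which the jaws open and shut, and the axes are right-handed (so a half turn about x gives the same grasp; the last joint's range is limited). The gripper opens to 85 mm and grips with 20 to 120 N. Pads are 22 mm wide; open, the fingers measure 114 mm over their backs; the gripper's body (76 mm by 85 mm) begins 54 mm behind the grasp point. The pads swing forward as they close: fully open they stand 13 mm farther back than shut.
Start: joints at [1.058, 0.326, -0.193, 1.052, 0, 1.437], TCP at [0.203, 0.511, 0.231] pointing down, gripper open.
Joint ranges: [-2.65, 2.65], [-0.97, 1.79], [-1.3, 1.35], [-1.93, 2.1], [-1.47, 1.37], [-3.14, 3.14]. Speed limits (rad/s): [2.57, 2.57, 3.14, 3.14, 3.14, 3.14].

## Interface

Orientations are given as a unit quaternion [x, y, z, w].
In Python, from cell import r gives the robot as it stands.
- The arm moves only by the tool servo_tool, never from a script. Its argument "increments" is a list of rows, each a list of 3 entries, a list of its own where there are three numbers: the turn, a rotation vector about the tool's x, y, z in rad, then the shift along the tool's x, y, z in cm, then the closure in counts, from 0 (fully open) to 255 (shut). In form: [[[rx, ry, rz], [tx, ty, tz], claw], ...]. A call has 1 to 8 rows; each row shifts and turns the pose as measured when the row begins, along the tool's axes as they then stand; what a row does not reach is not made up. A row lasts 1/12 s, in which the tool goes at most 41.7 mm and 7.16 degrees, less where a joint would pass 70% of its speed; a pose out of reach is approached as far as the arm can. A call is refused whole if a number of a shift passes 4.17 or a number of a turn 0.125, either way. A call with a gripper value outside its range is refused whole. The fingers move at their own pace and stop on an object; "grip_force" is the grip in N (left out, the last holds). Time passes only in rows, so rows that do not move let the fingers close. It gives the time, the measured TCP pose, the force and the opening at its end, in the units of the state.
- r.state(): the state, without advancing time (a new reading comes with each control period).
- r.capture(name): name is "side" or "top" or "wrist"; returns (picture, depth): 480x640x3 uint8, blue, green, red; 480x640 float32, m along the optical axis (not along the pixel's ray), 0 where there is no reading.
- r.get_calibration(name): a dict with "fx", "fy", "cx", "cy" (pixels), "xyz" and "attitude" of the camera in the world. Camera axes: x right, y down, z forward; pixel columns grow to the right and rows downward; lengths in m; the calibration is good to about 2 mm. A picture is of the moment at which its call begins: read the wrist's pose just before it. get_calibration takes no time and is no camera call; for the wrist camera it gives the pose at the moment of the call.
- r.close_job(): hands the job in, once; it reports no verdict.
The state is a dict: "time": time; "q": joint angles; "qvel": joint speeds; "joint_torque": joint torques, N m; "position": TCP position; "tcp_rot": TCP orientation; "wrist_force": force on the tool from outside, world axes, zero at the start; "torque": the same for the moment, N m; "width": opening from 0.0 (shut) to 1.0 (fully open).
Only numpy, scipy, OpenCV 4.12 (cv2) and the standard library are available. Lean on these libraries where they do the work, as an engineer would, in place of code of your own. Each camera call takes 0.05 s, during which the arm holds its last target. There are 200 camera calls.

## Task

Make up the counterweight for the plate-forming arm on the spring scale: one at a time, thread the iron ring weights over the post so that they lie flat on the pan, and stop when the scale's pointer rests between the two long lines of the mark. Be gentle: do not drop the rings, and do not push the pan down to its bottom stop. Leave spare rings lying on the bench and do not disturb the other things.

Things in the scene. Friction and masses are not known exactly. Their poses are not given: they have to be found in the camera images.
- scale: Fixed grey spring scale, 150 x 140 mm at its foot, housing 120 x 120 mm, 74 mm high; origin under its centre on the bench, z up, +x towards the side with the marked plate. Over it rides the pan, a flat aluminium disc 76 mm across whose upper face is 125 mm above the bench when joint pan reads 0; a steel post 11.5 mm thick rises 44 mm above the pan's face. Pan and post are one piece.
- scale_post (a point): Nominal centre of the post's flat tip at pan 0 (fixed to the scale, does not follow the pan). The pan's stem has side play: the true post (rim chamfer 0.8 mm) is off by up to 7 mm along the scale's x and y, new each time, NOT measured; 5 N of friction keeps it there. A ring off-centre lands on the tip and presses the pan down: slide it lightly about until the bore drops over.
- pan (a joint): How far the pan has sunk (m), 0 = highest, bottom stop at 0.048. Spring 195 N/m (5 mm per newton), damped. The empty pan rests between 0 and about 0.011, new each time. With it sinks the pointer that hangs from the pan on the scale's +x side; it is between the two long lines when this joint is between 0.026 and 0.038.
- scale_mark (a point): The mark: middle between the two long black lines on the plate on the scale's +x face, 12 mm apart (38 - 26 mm of pan travel), over which the tip of the pointer (a thin dark cross-bar) moves.
- ring1: Dark iron ring weight, one of four alike: outer diameter 56 mm, bore 16 mm, 12 mm thick, lying flat on the bench; origin at the centre of its underside, z along the bore. About 0.21 kg, individually a few per cent more or less, so each sinks the pan by about 10.5 mm; two or three are needed.
- ring2: Dark iron ring weight, one of four alike: outer diameter 56 mm, bore 16 mm, 12 mm thick, lying flat on the bench; origin at the centre of its underside, z along the bore. About 0.21 kg, individually a few per cent more or less, so each sinks the pan by about 10.5 mm; two or three are needed.
- ring3: Dark iron ring weight, one of four alike: outer diameter 56 mm, bore 16 mm, 12 mm thick, lying flat on the bench; origin at the centre of its underside, z along the bore. About 0.21 kg, individually a few per cent more or less, so each sinks the pan by about 10.5 mm; two or three are needed.
- ring4: Dark iron ring weight, one of four alike: outer diameter 56 mm, bore 16 mm, 12 mm thick, lying flat on the bench; origin at the centre of its underside, z along the bore. About 0.21 kg, individually a few per cent more or less, so each sinks the pan by about 10.5 mm; two or three are needed.
- bat: Bystander, to be left alone: round white plaster bat, 120 mm across, 24 mm high; origin under its centre.
- bowl: Bystander, to be left alone: white ceramic bowl, 90 mm across, 35 mm high; origin under its centre.
- rib: Bystander, to be left alone: flat wooden potter's rib, 100 x 45 x 8 mm; origin under its centre.
- brush: Bystander, to be left alone: brush lying on the bench; origin under its centre.
- bar: Bystander, to be left alone: block of red fired clay, 35 x 70 x 30 mm; origin under its centre.
- jar: Bystander, to be left alone: closed white jar, 64 mm across, 60 mm high; origin under its centre.
- stilt: Bystander, to be left alone: small white ceramic kiln prop, 44 mm across, 26 mm high; origin under its centre.
Things that resemble listed ones, but are neither listed nor needed, are in the scene too. What is shaped like the ring1 but purple or turquoise is not meant.

How it is judged:
By the outcome, as a careful person would: the job done as asked, in the order asked, and still so for the second after the job is handed in, with the robot touching nothing.
It also fails if it takes over 72 s, if anything falls off the work surface, if the arm or the gripper's body presses on something with over 40 N, if the wrist force passes 120 N, or if a joint passes its speed limit or range.

## Working session

There is one attempt and no reset: what is moved stays moved. The work goes in short steps, Python scripts to look and compute and a tool call to move; the robot and the scene stay as the last step left them, time stands still between calls to the robot, and variables do not carry over. Pictures are saved under pics/ and viewed, about 8 in all and at most 12, crops included, and the job is handed in when it is done.

Besides the shell and the picture viewer there is one more tool, called after "Emit:" as name([rows], argument=value, ...), one row to a line, values as JSON. servo_tool: Moves the arm, as the interface text tells. Its arguments: {"type":"object","properties":{"increments":{"type":"array","items":{"type":"array"}},"grip_force":{"type":"number"}},"required":["increments"]}

```bash
ls; mkdir -p pics
cat > h.py <<'E'
import numpy as np, cv2
from scipy.spatial.transform import Rotation as R
from cell import r
def cal(n):
    c=r.get_calibration(n); a=np.array(c['attitude'],float)
    M=R.from_quat(a).as_matrix() if a.size==4 else a.reshape(3,3)
    return c,M,np.array(c['xyz'],float)
def ray(n,u,v,z,C=None):
    c,M,p=C or cal(n)
    d=M@np.array([(u-c['cx'])/c['fx'],(v-c['cy'])/c['fy'],1.])
    return p+d*(z-p[2])/d[2]
def proj(n,P,C=None):
    c,M,p=C or cal(n); q=M.T@(np.array(P)-p)
    return q[0]/q[2]*c['fx']+c['cx'], q[1]/q[2]*c['fy']+c['cy']
E
python3 - <<'E'
from h import *
s=r.state();print(s)
for n in("top","side"):
    print(n,r.get_calibration(n))
    i,d=r.capture(n);cv2.imwrite(f"pics/{n}1.png",i);np.save(f"pics/{n}1.npy",d)
E
```

```text
pics
{'time': 0.0, 'q': array([ 1.05778928e+00,  3.26968554e-01, -1.93586286e-01,  1.05200514e+00,
       -6.50700776e-06,  1.43658297e+00]), 'qvel': array([-0.00153455, -0.00081403, -0.00039872, -0.00017483, -0.00130363,
        0.00038659]), 'joint_torque': array([ 1.67214985e-03, -4.43391109e+01,  2.62443280e+01,  1.55116530e-02,
        1.67845309e-05, -1.58532067e-06]), 'position': array([0.20309722, 0.51049585, 0.2304875 ]), 'tcp_rot': array([ 0.1325326 ,  0.69465811, -0.13371642,  0.6942659 ]), 'wrist_force': array([ 0.42551589, -0.05767592, -0.8602961 ]), 'torque': array([ 0.00156735, -0.0131974 ,  0.03789672]), 'width': 0.9999228648006955}
top {'fx': 510.66288046572095, 'fy': 510.66288046572095, 'cx': 314.5779126782408, 'cy': 242.76948813329423, 'xyz': array([0.32241689, 0.01662828, 1.30155538]), 'attitude': array([-0.69848681,  0.70901571, -0.06943579,  0.06776115])}
side {'fx': 620.5245302598707, 'fy': 620.5245302598707, 'cx': 326.6746189184584, 'cy': 244.19872901709124, 'xyz': array([-0.22560285, -0.80022494,  0.88469211]), 'attitude': array([ 0.82225685, -0.31993963,  0.17946839, -0.43511309])}
```

View pics/top1.png

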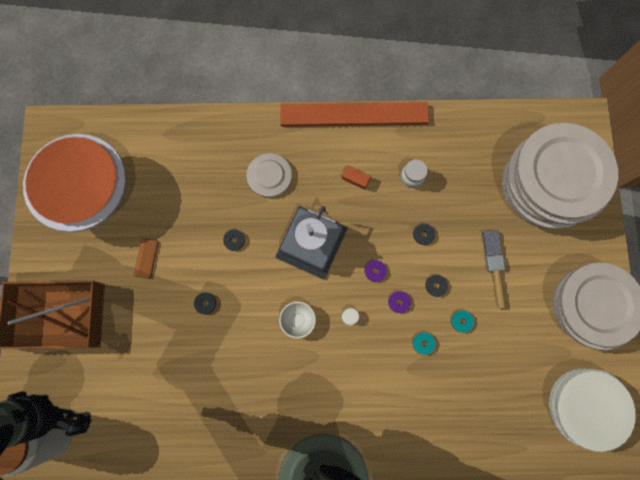

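View pics/side1.png

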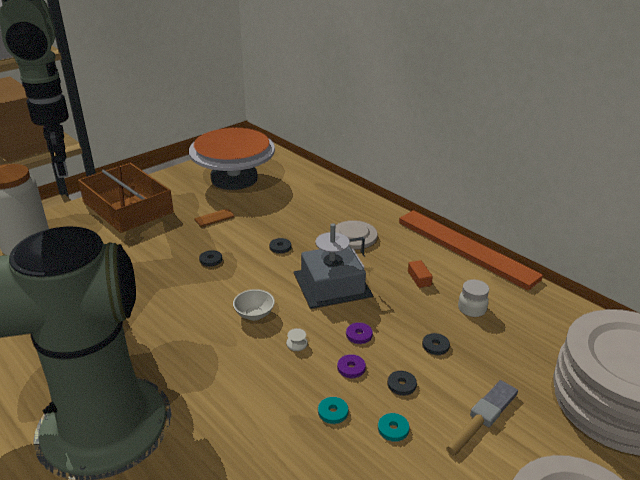

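Top view: dark ring candidates at (234,240), (205,303), (424,234), (436,286). The lookalikes are purple at (376,271) and (400,302), and turquoise at (462,321) and (424,343). The scale pan is at (311,234) and the pointer at about (322,212). I choose the four dark ones and will check them in a close crop.

Run:
```python
from h import *
i=cv2.imread("pics/top1.png");d=np.load("pics/top1.npy");C=cal("top");c,M,p=C
hsv=cv2.cvtColor(i,cv2.COLOR_BGR2HSV)
def pts(u,v):
    z=d[v,u]; return p+(M@np.stack([(u-c['cx'])/c['fx']*z,(v-c['cy'])/c['fy']*z,z])).T
for (u,v) in [(234,240),(205,303),(424,234),(436,286)]:
    w=i[v-18:v+18,u-18:u+18].max(2); m=(w<75).astype(np.uint8)
    n,l,st,ce=cv2.connectedComponentsWithStats(m); k=1+np.argmax(st[1:,4])
    cn,_=cv2.findContours((l==k).astype(np.uint8),cv2.RETR_EXTERNAL,cv2.CHAIN_APPROX_NONE)
    (x,y),rad=cv2.minEnclosingCircle(cn[0]);hx,hy=cv2.convexHull(cn[0]).mean((0,1))
    P=ray("top",x+u-18,y+v-18,.01,C); vv,uu=np.where(l==k)
    print(u,v,(round(x+u-18,1),round(y+v-18,1)),round(rad,1),st[k,4],P.round(4),"z",np.median(pts(uu+u-18,vv+v-18)[:,2]).round(4),hsv[vv+v-18,uu+u-18].mean(0).round())
vv,uu=np.mgrid[200:280,270:355];Q=pts(uu.ravel(),vv.ravel())
print("pan hist");h=np.histogram(Q[:,2],np.arange(.06,.19,.003));print([(round(b,3),a) for a,b in zip(*h) if a>3])
vv,uu=np.mgrid[250:270,200:330]; print("bench z",np.median(pts(uu[:, :50].ravel(),vv[:, :50].ravel())[:,2]))
q=Q[(Q[:,2]>.105)&(Q[:,2]<.135)];print("pan",np.median(q,0),q.min(0),q.max(0),len(q))
q=Q[(Q[:,2]>.14)];print("tip",q.mean(0),q[:,2].max(),len(q))
q=Q[(Q[:,2]>.065)&(Q[:,2]<.085)][:,:2];rect=cv2.minAreaRect(q.astype(np.float32));print(rect)
a=cv2.resize(i[190:330,190:350],None,fx=4,fy=4,interpolation=2)
b=cv2.resize(i[190:330,390:450],None,fx=4,fy=4,interpolation=2)[:560,:160*4]
big=np.hstack([a[:, :560],b]);big=cv2.convertScaleAbs(big,alpha=1.3,beta=15);cv2.imwrite("pics/c1.png",big);print(big.shape)
```

```text
234 240 (234.0, 239.6) 10.6 323 [0.5879 0.2193 0.01  ] z 0.0126 [83. 31. 59.]
205 303 (206.5, 304.0) 12.7 399 [0.4235 0.2861 0.01  ] z 0.0122 [73. 44. 53.]
424 234 (423.8, 233.7) 10.8 328 [ 0.5964 -0.2713  0.01  ] z 0.013 [81. 30. 60.]
436 286 (436.3, 285.2) 11.0 334 [ 0.4622 -0.2955  0.01  ] z 0.0126 [83. 29. 60.]
pan hist
[(np.float64(0.06), np.int64(36)), (np.float64(0.063), np.int64(213)), (np.float64(0.066), np.int64(596)), (np.float64(0.069), np.int64(533)), (np.float64(0.072), np.int64(131)), (np.float64(0.075), np.int64(17)), (np.float64(0.114), np.int64(5)), (np.float64(0.117), np.int64(50)), (np.float64(0.12), np.int64(228)), (np.float64(0.123), np.int64(340)), (np.float64(0.126), np.int64(170)), (np.float64(0.129), np.int64(10)), (np.float64(0.165), np.int64(7)), (np.float64(0.168), np.int64(10))]
bench z 0.001056632280530101
pan [0.57829005 0.01814986 0.12394508] [ 0.54049648 -0.01544459  0.10585163] [0.64749864 0.05806763 0.13398381] 806
tip [0.46799136 0.01967629 0.64779845] 1.3015553822535573 54
((0.585136353969574, 0.017452120780944824), (0.11906056106090546, 0.13268665969371796), 64.65129852294922)
(560, 800, 3)
```

View pics/c1.png

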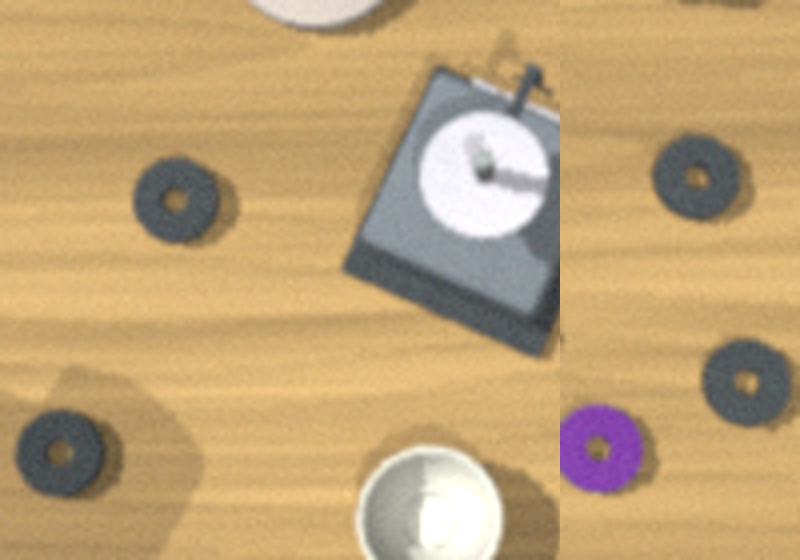

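The crop shows all four dark rings lying flat: (176,200) and (60,452) in the left part, (697,177) and (747,382) in the right. The purple lookalike is separate. The post tip is near crop (478,142), and the pointer arm is at the upper right of the scale.

```bash
cat >> h.py <<'E'
def plan(xyz,ang=None,n=None):
    """print rows (tool axes, cm) to go to xyz with tool x down and tool y at world angle ang (mod pi)"""
    s=r.state();p=np.array(s['position']);A=R.from_quat(s['tcp_rot']);m=A.as_matrix()
    cur=np.arctan2(m[1,1],m[0,1]); 
    if ang is None: ang=cur
    ang=cur+(ang-cur+np.pi/2)%np.pi-np.pi/2
    y=np.array([np.cos(ang),np.sin(ang),0]);x=np.array([0,0,-1.])
    T=R.from_matrix(np.stack([x,y,np.cross(x,y)],1)); rv=(A.inv()*T).as_rotvec()
    d=np.array(xyz)-p; k=n or max(1,int(np.ceil(max(np.abs(d).max()/.0405,np.linalg.norm(d)/.0415,np.linalg.norm(rv)/.124))))
    print("t",s['time'],"pos",p.round(4),"jaw deg",np.degrees(cur).round(1),"->",np.degrees(ang).round(1),"d",d.round(4),"F",s['wrist_force'].round(2),"w",round(s['width'],3),"q6",s['q'][5].round(2))
    for j in range(k):
        B=A*R.from_rotvec(rv*j/k); print([list((rv/k).round(3)),list((B.inv().apply(d/k)*100).round(2))])
E
python3 - <<'E'
from h import *
m=R.from_quat(r.state()['tcp_rot']).as_matrix();print(m.round(3))
print(r.get_calibration("wrist"), r.pinch_z)
C=cal("top")
print("ringD",ray("top",205,303,.012,C),"tip",ray("top",309.2,225.5,.163,C),"panbase",ray("top",311.5,234.5,.121,C))
i=cv2.imread("pics/top1.png")
m=(cv2.inRange(i[205:260,285:335],(150,150,150),(255,255,255)));n,l,st,ce=cv2.connectedComponentsWithStats(m);k=1+np.argmax(st[1:,4])
cn,_=cv2.findContours((l==k).astype(np.uint8),0,1);e=cv2.fitEllipse(cv2.convexHull(cn[0]));print(e,ray("top",e[0][0]+285,e[0][1]+205,.121,C))
print("ptr",ray("top",190+532/4,190+75/4,.11,C))
plan([.42,.286,.16],np.radians(65))
E
```

```text
[[-0.001  0.37   0.929]
 [-0.001  0.929 -0.37 ]
 [-1.    -0.002 -0.   ]]
{'fx': 331.88106111190245, 'fy': 331.88106111190245, 'cx': 322.8991371508916, 'cy': 239.15948593582718, 'xyz': array([0.13853186, 0.53631583, 0.37344513]), 'attitude': array([0.81928114, 0.55608781, 0.07821715, 0.11587421])} 0.0187
ringD [0.42593095 0.28949416 0.012     ] tip [0.58691678 0.02391187 0.163     ] panbase [0.57476839 0.01902881 0.121     ]
((25.444868087768555, 28.325618743896484), (30.643268585205078, 31.193164825439453), 75.11509704589844) [0.57764464 0.02148422 0.121     ]
ptr [ 0.64014595 -0.00953874  0.11      ]
t 0.1 pos [0.2031 0.5106 0.2306] jaw deg 68.3 -> 65.0 d [ 0.2169 -0.2246 -0.0706] F [-0.15 -0.04  0.5 ] w 0.995 q6 1.44
[[np.float64(0.007), np.float64(-0.0), np.float64(0.0)], [np.float64(0.88), np.float64(-1.6), np.float64(3.56)]]
[[np.float64(0.007), np.float64(-0.0), np.float64(0.0)], [np.float64(0.88), np.float64(-1.58), np.float64(3.57)]]
[[np.float64(0.007), np.float64(-0.0), np.float64(0.0)], [np.float64(0.88), np.float64(-1.55), np.float64(3.58)]]
[[np.float64(0.007), np.float64(-0.0), np.float64(0.0)], [np.float64(0.88), np.float64(-1.53), np.float64(3.59)]]
[[np.float64(0.007), np.float64(-0.0), np.float64(0.0)], [np.float64(0.88), np.float64(-1.5), np.float64(3.6)]]
[[np.float64(0.007), np.float64(-0.0), np.float64(0.0)], [np.float64(0.88), np.float64(-1.48), np.float64(3.61)]]
[[np.float64(0.007), np.float64(-0.0), np.float64(0.0)], [np.float64(0.88), np.float64(-1.45), np.float64(3.62)]]
[[np.float64(0.007), np.float64(-0.0), np.float64(0.0)], [np.float64(0.88), np.float64(-1.42), np.float64(3.63)]]
```

Emit:
servo_tool([
  [[0,0,0],[1.1,-1.54,3.6],45],
  [[0,0,0],[1.1,-1.54,3.6],45],
  [[0,0,0],[1.1,-1.54,3.6],45],
  [[0,0,0],[1.1,-1.54,3.6],45],
  [[0,0,0],[1.1,-1.54,3.6],45],
  [[0,0,0],[1.1,-1.54,3.6],45],
  [[0,0,0],[1.1,-1.54,3.6],45],
  [[0,0,0],[1.1,-1.54,3.6],45],
], grip_force=30)

```text
time: 0.77
position: [0.4272, 0.2906, 0.1392]
tcp_rot: [0.128, 0.696, -0.125, 0.695]
wrist_force: [0.4, 0.1, 0.1]
width: 0.817
```

```bash
cat >> h.py <<'E'
def darkring(img,C,z,guess,tol=.05,thr=80):
    """dark ring nearest the guess in wrist picture: top-face centre on plane z"""
    g=img.max(2); m=((g<thr)&(np.arange(480)[:,None]<470)).astype(np.uint8)
    n,l,st,ce=cv2.connectedComponentsWithStats(m);best=[]
    for k in range(1,n):
        if st[k,4]<300: continue
        cn,_=cv2.findContours((l==k).astype(np.uint8),cv2.RETR_EXTERNAL,cv2.CHAIN_APPROX_NONE)
        if len(cn[0])<20: continue
        e=cv2.fitEllipse(cv2.convexHull(cn[0])); P=ray("w",*e[0],z,C)
        if np.linalg.norm(P[:2]-guess[:2])<tol: best.append((np.round(e[0],1),np.round(e[1],1),st[k,4],P.round(4)))
    return best
E
python3 - <<'E'
from h import *
C=cal("wrist");i,d=r.capture("wrist");cv2.imwrite("pics/w1.png",i)
plan([.4259,.2895,.05],np.radians(68.3))
print(darkring(i,C,.006,[.4259,.2895]))
print(proj("w",[.4259,.2895,.006],C))
E
```

```text
t 0.8167 pos [0.4318 0.2854 0.1373] jaw deg 68.9 -> 68.3 d [-0.0059  0.0041 -0.0873] F [ 4.17 -4.55 -2.37] w 0.824 q6 0.81
[[np.float64(0.004), np.float64(0.0), np.float64(0.0)], [np.float64(2.91), np.float64(0.06), np.float64(-0.24)]]
[[np.float64(0.004), np.float64(0.0), np.float64(0.0)], [np.float64(2.91), np.float64(0.06), np.float64(-0.24)]]
[[np.float64(0.004), np.float64(0.0), np.float64(0.0)], [np.float64(2.91), np.float64(0.05), np.float64(-0.24)]]
[(array([322.4, 226.5]), array([63.6, 64.5]), np.int32(2961), array([0.4258, 0.2913, 0.006 ]))]
(np.float64(320.5256268986465), np.float64(227.3829095017122))
```

View pics/w1.png

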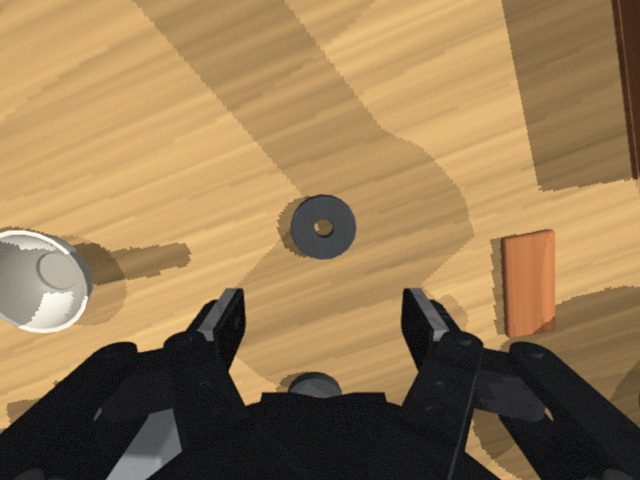

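The wrist view shows the dark ring at (323,227), with the finger tips at about (232,290) and (412,290). The jaws straddle its axis.

Emit:
servo_tool([
  [[0,0,0],[3.2,0.1,-0.35],45],
  [[0,0,0],[3.2,0.1,-0.25],45],
  [[0,0,0],[3,0,0],45],
  [[0,0,0],[0.5,0,0],45],
])

```text
time: 1.15
position: [0.4329, 0.2857, 0.036]
tcp_rot: [0.134, 0.693, -0.133, 0.696]
wrist_force: [-1.1, -0.4, -0.8]
width: 0.822
```

Run:
```python
from h import *
C=cal("wrist");i,d=r.capture("wrist");c,M,p=C
plan([.4258,.2908,.01],np.radians(68.3))
print(darkring(i,C,.009,[.4259,.2895]))
s=r.state();T=R.from_quat(s['tcp_rot']).as_matrix();tp=s['position']
vv,uu=np.mgrid[200:400,150:500];z=d[vv,uu]
P=p+np.stack([(uu-c['cx'])/c['fx']*z,(vv-c['cy'])/c['fy']*z,z],-1)@M.T
L=(P-tp)@T   # tool coords
ok=(z>.02)&(P[...,2]>.02)&(abs(L[...,2])<.02)&(abs(L[...,1])<.06)&(abs(L[...,0])<.06)
for sg in(-1,1):
    q=L[ok&(np.sign(L[...,1])==sg)]; print(sg,len(q),"tip x (mm) pct",np.percentile(q[:,0],[90,97,99,100])*1000,"y",np.percentile(q[:,1],[2,50,98])*1000)
```

```text
t 1.2 pos [0.4331 0.286  0.0369] jaw deg 68.2 -> 68.3 d [-0.0073  0.0048 -0.0269] F [-0.07 -0.04  0.2 ] w 0.829 q6 0.82
[[np.float64(-0.001), np.float64(0.005), np.float64(-0.003)], [np.float64(2.68), np.float64(0.17), np.float64(-0.87)]]
[(array([327.7, 258. ]), array([ 99.2, 100.4]), np.int32(4096), array([0.4247, 0.2918, 0.009 ]))]
-1 4383 tip x (mm) pct [-17.81059169 -11.92793028  -9.41284091  -6.21076961] y [-52.40909288 -38.72919046 -35.30272324]
1 4464 tip x (mm) pct [-18.02375018 -11.9479799   -9.51385581  -6.05811365] y [34.2118022  37.82104119 52.24713962]
```

Emit:
servo_tool([
  [[0,0,0],[1.0,0.2,-0.95],45],
  [[0,0,0],[1.4,0,0],45],
  [[0,0,0],[1.0,0,0],45],
])

```text
time: 1.45
position: [0.4273, 0.2935, 0.0059]
tcp_rot: [0.135, 0.691, -0.132, 0.698]
wrist_force: [-0.2, -0.3, 0.1]
width: 0.828
```

Run:
```python
from h import *
plan([.4250,.2915,-.003],np.radians(68.3))
```

```text
t 1.45 pos [0.4273 0.2935 0.0059] jaw deg 68.3 -> 68.3 d [-0.0023 -0.002  -0.0089] F [-0.22 -0.31  0.14] w 0.828 q6 0.84
[[np.float64(-0.001), np.float64(0.008), np.float64(-0.006)], [np.float64(0.89), np.float64(-0.27), np.float64(-0.14)]]
```

Emit:
servo_tool([
  [[0,0.008,-0.006],[0.85,-0.25,-0.15],45],
  [[0,0,0],[0.05,0,0],60],
  [[0,0,0],[0,0,0],120],
  [[0,0,0],[0,0,0],120],
  [[0,0,0],[0,0,0],120],
  [[0,0,0],[0,0,0],120],
], grip_force=30)

```text
time: 1.95
position: [0.4262, 0.2931, -0.0009]
tcp_rot: [0.133, 0.694, -0.133, 0.695]
wrist_force: [0.0, -0.6, -1.8]
width: 0.631
```

Emit:
servo_tool([
  [[0,0,0],[-1.5,0,0],120],
  [[0,0,0],[-3,0,0],120],
  [[0,0,0],[-3,-2,1.6],120],
  [[0,0,0],[-3,-2,1.6],120],
  [[0,0,0],[-3,-2,1.6],120],
  [[0,0,0],[-3,-2,1.6],120],
  [[0,0,0],[-2.5,-2.3,1.8],120],
  [[0,0,0],[-2,-2.6,2],120],
])

```text
time: 2.62
position: [0.4692, 0.1329, 0.2146]
tcp_rot: [0.128, 0.698, -0.13, 0.692]
wrist_force: [0.6, 0.6, -2.7]
width: 0.63
```

Emit:
servo_tool([
  [[0,0,0],[0,-2.7,2.1],120],
  [[0,0,0],[0,-2.7,2.1],120],
  [[0,0,0],[0,-1.5,1],120],
  [[0,0,0],[0,0,0],120],
])

```text
time: 2.95
position: [0.499, 0.0407, 0.2233]
tcp_rot: [0.13, 0.692, -0.132, 0.698]
wrist_force: [-0.6, 0.3, -2.5]
width: 0.629
```

Run:
```python
from h import *
C=cal("wrist");i,d=r.capture("wrist");cv2.imwrite("pics/w2.png",i);np.save("pics/w2.npy",d)
import pickle;pickle.dump(C,open("pics/w2.pkl","wb"))
plan([.4964,.054,.21],np.radians(68.3))
```

```text
t 3.0 pos [0.4986 0.042  0.2233] jaw deg 68.7 -> 68.3 d [-0.0022  0.012  -0.0133] F [ 0.1  -1.08 -1.31] w 0.63 q6 0.31
[[np.float64(0.007), np.float64(0.008), np.float64(0.001)], [np.float64(1.32), np.float64(1.04), np.float64(-0.66)]]
```

View pics/w2.png

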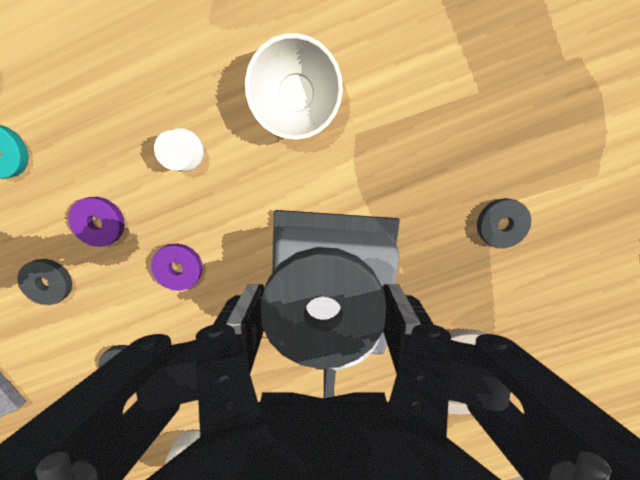

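The wrist view shows the ring held at (323,308) and the pan hidden under it. The camera looks towards the bowl (-z tool), so I'll pass beyond the post and look back.

Emit:
servo_tool([
  [[0,0,0],[0,0.2,4],120],
  [[0,0,0],[0,0.2,4],120],
  [[0,0,0],[0,0.2,4],120],
  [[0,0,0],[0,0.2,2.5],120],
  [[0,0,0],[0,0,0],120],
])

```text
time: 3.42
position: [0.6328, 0.0007, 0.2198]
tcp_rot: [0.129, 0.697, -0.129, 0.693]
wrist_force: [-0.9, 0.1, -1.9]
width: 0.629
```

Run:
```python
from h import *
C=cal("wrist");i,d=r.capture("wrist");cv2.imwrite("pics/w3.png",i);np.save("pics/w3.npy",d)
import pickle;pickle.dump(C,open("pics/w3.pkl","wb"))
plan([.58,.021,.21],np.radians(68.3))
```

```text
t 3.4667 pos [0.6308 0.0016 0.2195] jaw deg 69.0 -> 68.3 d [-0.0508  0.0194 -0.0095] F [ 0.36  0.02 -1.94] w 0.626 q6 0.25
[[np.float64(0.006), np.float64(-0.004), np.float64(0.0)], [np.float64(0.5), np.float64(-0.01), np.float64(-2.72)]]
[[np.float64(0.006), np.float64(-0.004), np.float64(0.0)], [np.float64(0.49), np.float64(-0.02), np.float64(-2.72)]]
```

View pics/w3.png

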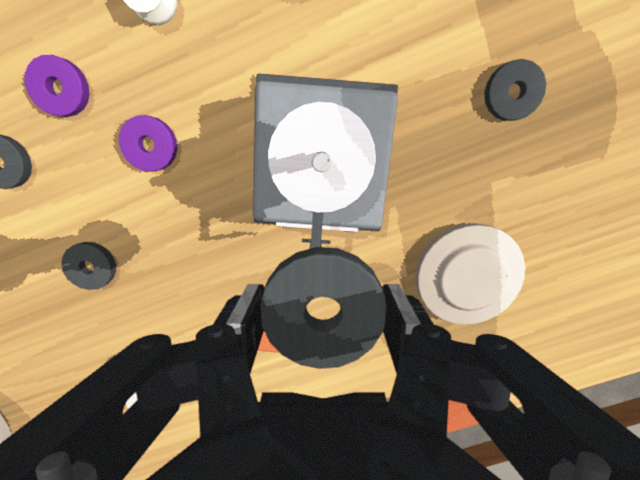

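The view shows the pan centred at (322,157), the post tip at (321,161), the pointer cross-bar at (316,240) and the held ring's bore at (323,308).

```bash
cat >> h.py <<'E'
def pc(d,C):
    c,M,p=C; vv,uu=np.mgrid[0:480,0:640]
    return p+np.stack([(uu-c['cx'])/c['fx']*d,(vv-c['cy'])/c['fy']*d,d],-1)@M.T
E
python3 - <<'E'
from h import *
import pickle
i=cv2.imread("pics/w3.png");d=np.load("pics/w3.npy");C=pickle.load(open("pics/w3.pkl","rb"))
P=pc(d,C)
bench=P[60:200,200:250,2];print("bench",np.median(bench),"house",np.median(P[85:95,265:385,2]))
hsv=cv2.cvtColor(i,cv2.COLOR_BGR2HSV)
m=np.zeros((480,640),np.uint8);m[95:218,262:382]=1;z=P[...,2]
pan=(m>0)&(z>.10)&(z<.14);print("pan z",np.median(z[pan]),pan.sum())
cn,_=cv2.findContours(pan.astype(np.uint8),0,1);e=cv2.fitEllipse(cv2.convexHull(max(cn,key=len)));print(e,ray("w",*e[0],np.median(z[pan]),C))
tip=(m>0)&(z>.15)&(z<.19);v,u=np.where(tip);print("tip",tip.sum(),u.mean(),v.mean(),np.median(z[tip]),ray("w",u.mean(),v.mean(),np.median(z[tip]),C))
T=R.from_quat(r.state()['tcp_rot']).as_matrix();tp=r.state()['position']
ri=(z>.2)&(i.max(2)<95); q=P[255:360,270:380][ri[255:360,270:380]]; print("ring z",np.median(q[:,2]), len(q))
# bore
g=np.zeros_like(m);g[290:330,300:350]=(z[290:330,300:350]<.17)|(z[290:330,300:350]==0)
v,u=np.where(g);print("bore px",u.mean(),v.mean(),len(u));B=ray("w",u.mean(),v.mean(),np.median(q[:,2])-.006,C)
print("bore mid",B,"tool offs",T.T@(B-tp),"pos",tp)
for k in((262,284),(320,241)): print(k,P[k[1]-2:k[1]+3,k[0]-2:k[0]+3].reshape(-1,3).mean(0))
E
```

```text
bench 0.00024127828074038682 house 0.06739242780935356
pan z 0.12332556880824928 8984
((320.8076171875, 157.98756408691406), (106.30096435546875, 113.22183227539062), 3.823481798171997) [0.57603038 0.02097979 0.12332557]
tip 314 320.57643312101914 162.0891719745223 0.16731735330603376 [0.57674936 0.02083922 0.16731735]
ring z 0.2341640651531526 7115
bore px 322.5625 307.9392857142857 560
bore mid [6.34014196e-01 8.88032346e-05 2.28164065e-01] tool offs [-0.008649   -0.00027496  0.00347008] pos [0.63081083 0.00160625 0.21954096]
(262, 284) [ 0.66834851 -0.07628796  0.06381075]
(320, 241) [ 0.63959431 -0.00435687  0.09625996]
```

Emit:
servo_tool([
  [[0,0,0],[0.5,0,-3],120],
  [[0,0,0],[1,-0.1,-2.3],120],
  [[0,0,0],[1,0,-0.6],120],
  [[0,0,0],[0.6,0,0],120],
  [[0,0,0],[0,0,0],120],
])

```text
time: 3.88
position: [0.5671, 0.0287, 0.1856]
tcp_rot: [0.128, 0.701, -0.126, 0.69]
wrist_force: [-0.5, 0.0, -1.6]
width: 0.625
```

Run:
```python
from h import *
plan([.5735,.02235,.177],np.radians(68.7))
```

```text
t 3.8833 pos [0.5671 0.0287 0.1856] jaw deg 69.3 -> 68.7 d [ 0.0064 -0.0063 -0.0086] F [-0.51  0.01 -1.64] w 0.625 q6 0.28
[[np.float64(0.011), np.float64(-0.016), np.float64(0.001)], [np.float64(0.85), np.float64(-0.37), np.float64(0.83)]]
```

Emit:
servo_tool([
  [[0.01,-0.016,0],[0.4,-0.35,0.75],120],
  [[0,0,0],[0.1,0,0],120],
  [[0,0,0],[0,0,0],120],
])

```text
time: 4.13
position: [0.572, 0.0248, 0.1813]
tcp_rot: [0.129, 0.695, -0.13, 0.695]
wrist_force: [-0.6, -0.0, -2.1]
width: 0.625
```

Run:
```python
from h import *
plan([.5735,.02235,.177],np.radians(68.7))
C=cal("wrist");i,d=r.capture("wrist");P=pc(d,C);z=P[...,2]
cv2.imwrite("pics/w4.png",cv2.resize(i[240:380,240:400],None,fx=4,fy=4))
```

```text
t 4.1333 pos [0.572  0.0248 0.1813] jaw deg 68.9 -> 68.7 d [ 0.0015 -0.0025 -0.0043] F [-0.63 -0.03 -2.11] w 0.625 q6 0.28
[[np.float64(0.003), np.float64(-0.0), np.float64(0.0)], [np.float64(0.43), np.float64(-0.18), np.float64(0.23)]]
```

View pics/w4.png

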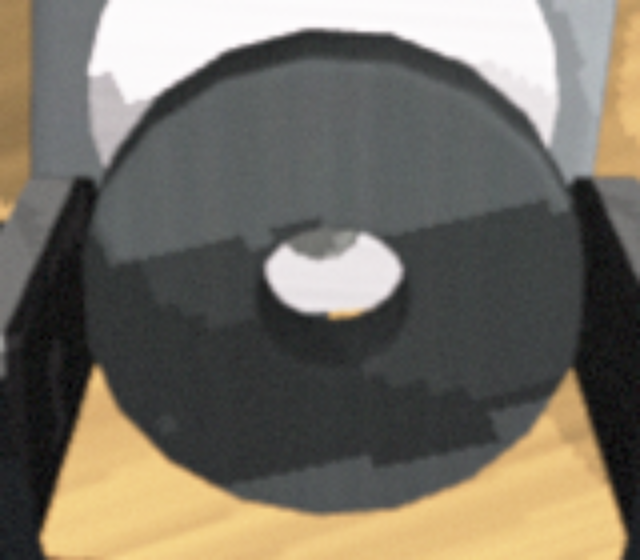

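The crop shows the post tip (grey) through the bore at its top edge (324,240), slightly left of the bore centre (335,272). That agrees with the computed remaining correction.

Emit:
servo_tool([
  [[0,0,0],[0.2,-0.18,0.25],120],
  [[0,0,0],[0,0,0],120],
  [[0,0,0],[0,0,0],120],
])

```text
time: 4.43
position: [0.575, 0.0221, 0.1803]
tcp_rot: [0.129, 0.695, -0.129, 0.696]
wrist_force: [-0.4, 0.3, -1.9]
width: 0.631
```

Run:
```python
from h import *
plan([.5735,.02235,.165],np.radians(68.7))
```

```text
t 4.4333 pos [0.575  0.0221 0.1803] jaw deg 68.9 -> 68.7 d [-0.0015  0.0002 -0.0153] F [-0.38  0.25 -1.87] w 0.631 q6 0.28
[[np.float64(0.004), np.float64(0.001), np.float64(-0.0)], [np.float64(1.53), np.float64(-0.03), np.float64(-0.15)]]
```

Emit:
servo_tool([
  [[0,0,0],[0.7,0,-0.15],120],
  [[0,0,0],[0.6,0,0],120],
  [[0,0,0],[0.6,0,0],120],
  [[0,0,0],[0.5,0,0],120],
  [[0,0,0],[0,0,0],120],
])

```text
time: 4.85
position: [0.5737, 0.0225, 0.1538]
tcp_rot: [0.13, 0.695, -0.129, 0.696]
wrist_force: [-0.7, -0.2, -1.4]
width: 0.631
```

```bash
cat >> h.py <<'E'
def panz(save=None):
    """pan height from the top camera + post estimate"""
    i,d=r.capture("top");C=cal("top");P=pc(d,C);z=P[...,2]
    if save: cv2.imwrite(save,i)
    m=(abs(P[...,0]-.576)<.042)&(abs(P[...,1]-.021)<.042)
    return P,z,m,i,d
def panw():
    """wrist: near-white pan pixels round the held ring -> height"""
    C=cal("wrist");i,d=r.capture("wrist");P=pc(d,C);z=P[...,2]
    rr=np.hypot(P[...,0]-.576,P[...,1]-.021)
    m=(i.min(2)>140)&(rr<.037)&(z>.07)&(z<.135)
    hh=(np.abs(z-.0675)<.006)&(rr<.08)&(rr>.04)
    return (m.sum(),np.median(z[m]).round(4) if m.sum() else None, hh.sum(), np.median(z[hh]).round(4) if hh.sum() else None),i,d,C
E
python3 - <<'E'
from h import *
plan([.5735,.02235,.150],np.radians(68.7))
a,i,d,C=panw();print(a);cv2.imwrite("pics/w5.png",i)
E
```

```text
t 4.85 pos [0.5737 0.0225 0.1538] jaw deg 68.9 -> 68.7 d [-0.0002 -0.0001 -0.0038] F [-0.66 -0.18 -1.37] w 0.631 q6 0.28
[[np.float64(0.003), np.float64(0.001), np.float64(-0.0)], [np.float64(0.38), np.float64(-0.02), np.float64(-0.01)]]
(np.int64(4679), np.float64(0.1233), np.int64(9732), np.float64(0.0681))
```

Emit:
servo_tool([
  [[0,0,0],[0.9,0,0],120],
  [[0,0,0],[0.9,0,0],120],
  [[0,0,0],[0.6,0,0],120],
  [[0,0,0],[0.4,0,0],120],
  [[0,0,0],[0.4,0,0],120],
  [[0,0,0],[0.4,0,0],120],
  [[0,0,0],[0.4,0,0],120],
  [[0,0,0],[0,0,0],120],
])

```text
time: 5.57
position: [0.5744, 0.0224, 0.1102]
tcp_rot: [0.13, 0.694, -0.129, 0.696]
wrist_force: [0.2, 0.3, -0.6]
width: 0.629
```

Run:
```python
from h import *
plan([.5735,.02235,.111],np.radians(68.7))
a,i,d,C=panw();print(a)
```

```text
t 5.5667 pos [0.5744 0.0224 0.1102] jaw deg 68.9 -> 68.7 d [-0.0009 -0.0001  0.0008] F [ 0.18  0.3  -0.56] w 0.629 q6 0.28
[[np.float64(0.003), np.float64(0.002), np.float64(-0.001)], [np.float64(-0.08), np.float64(-0.04), np.float64(-0.08)]]
(np.int64(4397), np.float64(0.1127), np.int64(14086), np.float64(0.0681))
```

Emit:
servo_tool([
  [[0,0,0],[0,0,0],80],
  [[0,0,0],[0,0,0],60],
  [[0,0,0],[0,0,0],40],
  [[0,0,0],[0,0,0],40],
  [[0,0,0],[-1,0,0],40],
  [[0,0,0],[-2.5,0,0],40],
  [[0,0,0],[-3.5,0,0],40],
  [[0,0,0],[-1,0,0],40],
])

```text
time: 6.28
position: [0.5729, 0.0225, 0.1938]
tcp_rot: [0.13, 0.695, -0.13, 0.695]
wrist_force: [0.6, 0.1, 0.5]
width: 0.845
```

Run:
```python
from h import *
plan([.588,.2193,.13],np.radians(68.7))
a,i,d,C=panw();print(a)
P=pc(d,C);z=P[...,2];rr=np.hypot(P[...,0]-.576,P[...,1]-.021);m=(i.max(2)<110)&(rr<.03)&(rr>.012)&(z>.1)&(z<.15);print("ring top",m.sum(),np.percentile(z[m],[5,50,95]),P[m].mean(0))
```

```text
t 6.2833 pos [0.5729 0.0225 0.1938] jaw deg 68.9 -> 68.7 d [ 0.0151  0.1968 -0.0638] F [0.61 0.12 0.53] w 0.845 q6 0.28
[[np.float64(0.001), np.float64(-0.0), np.float64(0.0)], [np.float64(1.28), np.float64(3.78), np.float64(-1.13)]]
[[np.float64(0.001), np.float64(-0.0), np.float64(0.0)], [np.float64(1.28), np.float64(3.78), np.float64(-1.14)]]
[[np.float64(0.001), np.float64(-0.0), np.float64(0.0)], [np.float64(1.28), np.float64(3.78), np.float64(-1.14)]]
[[np.float64(0.001), np.float64(-0.0), np.float64(0.0)], [np.float64(1.28), np.float64(3.78), np.float64(-1.14)]]
[[np.float64(0.001), np.float64(-0.0), np.float64(0.0)], [np.float64(1.28), np.float64(3.78), np.float64(-1.15)]]
(np.int64(3110), np.float64(0.1128), np.int64(9788), np.float64(0.0681))
ring top 3804 [0.12326042 0.12473371 0.12577405] [0.57225727 0.02326608 0.12455717]
```

Emit:
servo_tool([
  [[0,0,0],[0,3.8,-1.1],40],
  [[0,0,0],[0.5,3.8,-1.1],40],
  [[0,0,0],[1.2,3.8,-1.1],40],
  [[0,0,0],[1.5,3.7,-1.1],40],
  [[0,0,0],[1.5,3.5,-1.1],40],
  [[0,0,0],[1.5,0,0],40],
  [[0,0,0],[0,0,0],40],
])

```text
time: 6.92
position: [0.5951, 0.2217, 0.1353]
tcp_rot: [0.133, 0.69, -0.131, 0.699]
wrist_force: [-0.2, -0.9, -0.3]
width: 0.843
```

```bash
cat >> h.py <<'E'
def overring(g):
    C=cal("wrist");i,d=r.capture("wrist");b=darkring(i,C,.009,g);print(b)
    if b: plan(list(b[0][3][:2])+[-.002],np.radians(68.5),n=1)
E
python3 - <<'E'
from h import *
overring([.588,.2193])
E
```

```text
[(array([317.5, 219.5]), array([64.8, 65.3]), np.int32(2561), array([0.5867, 0.2209, 0.009 ]))]
t 6.9667 pos [0.5955 0.222  0.1367] jaw deg 68.5 -> 68.5 d [-0.0088 -0.0011 -0.1387] F [ 0.14  0.16 -0.37] w 0.84 q6 0.62
[[np.float64(-0.001), np.float64(0.013), np.float64(-0.007)], [np.float64(13.85), np.float64(-0.52), np.float64(-0.96)]]
```

Emit:
servo_tool([
  [[0,0.013,-0.007],[2.8,-0.5,-0.75],40],
  [[0,0,0],[3.5,0,0],40],
  [[0,0,0],[3.2,0,0],40],
  [[0,0,0],[2,0,0],40],
  [[0,0,0],[0,0,0],40],
])

```text
time: 7.38
position: [0.5926, 0.2174, 0.0256]
tcp_rot: [0.135, 0.691, -0.133, 0.698]
wrist_force: [-1.3, 0.7, 0.2]
width: 0.844
```

Run:
```python
from h import *
overring([.588,.2193])
```

```text
[(array([325.2, 269.4]), array([103.9, 106.9]), np.int32(6980), array([0.5863, 0.2212, 0.009 ]))]
t 7.4333 pos [0.5935 0.2175 0.0274] jaw deg 68.2 -> 68.5 d [-0.0072  0.0037 -0.0294] F [-0.56  0.14 -0.11] w 0.847 q6 0.62
[[np.float64(-0.006), np.float64(0.01), np.float64(-0.006)], [np.float64(2.93), np.float64(0.06), np.float64(-0.83)]]
```

Emit:
servo_tool([
  [[0,0.01,-0.006],[0.9,0.05,-0.65],40],
  [[0,0,0],[1,0,0],40],
  [[0,0,0],[0.7,0,0],40],
  [[0,0,0],[0.3,0,0],40],
  [[0,0,0],[0,0,0],70],
  [[0,0,0],[0,0,0],120],
  [[0,0,0],[0,0,0],120],
  [[0,0,0],[0,0,0],120],
])

```text
time: 8.1
position: [0.5934, 0.22, 0.0045]
tcp_rot: [0.136, 0.691, -0.133, 0.698]
wrist_force: [-0.1, 0.2, -1.6]
width: 0.621
```

Emit:
servo_tool([
  [[0,0,0],[0,0,0],120],
  [[0,0,0],[0,0,0],120],
])

```text
time: 8.27
position: [0.5933, 0.2201, 0.0046]
tcp_rot: [0.136, 0.691, -0.133, 0.698]
wrist_force: [1.0, 0.8, -2.0]
width: 0.622
```

Only a shallow, off-centre grip. I'll open, correct and regrasp.

Emit:
servo_tool([
  [[0,0,0],[0,0,0],40],
  [[0,0,0],[0,0,0],40],
  [[0,0,0],[0,0,0],40],
  [[0,0.01,-0.006],[0.3,0,-0.5],40],
  [[0,0,0],[0.35,0,-0.1],40],
  [[0,0,0],[0.2,0,0],40],
  [[0,0,0],[0,0,0],40],
])

```text
time: 8.85
position: [0.5882, 0.2231, -0.0038]
tcp_rot: [0.135, 0.694, -0.134, 0.694]
wrist_force: [0.2, 0.4, -0.4]
width: 0.845
```

Run:
```python
from h import *
overring([.588,.2193])
```

```text
[(array([320.5, 307.4]), array([121.7, 128.5]), np.int32(9869), array([0.5867, 0.2225, 0.009 ]))]
t 8.9 pos [ 0.5882  0.223  -0.0036] jaw deg 68.0 -> 68.5 d [-0.0015 -0.0005  0.0016] F [-0.36  0.51 -0.06] w 0.847 q6 0.63
[[np.float64(-0.008), np.float64(-0.0), np.float64(-0.001)], [np.float64(-0.16), np.float64(-0.11), np.float64(-0.12)]]
```

Centred now. Closing and lifting.

Emit:
servo_tool([
  [[0,0,0],[-0.1,0,0],70],
  [[0,0,0],[0,0,0],120],
  [[0,0,0],[0,0,0],120],
  [[0,0,0],[0,0,0],120],
  [[0,0,0],[-1,0,0],120],
  [[0,0,0],[-2.5,0,0],120],
  [[0,0,0],[-3.5,0,0],120],
  [[0,0,0],[-3.5,0,0.5],120],
])

```text
time: 9.57
position: [0.5843, 0.2191, 0.0969]
tcp_rot: [0.132, 0.701, -0.137, 0.687]
wrist_force: [-0.1, -0.1, -2.1]
width: 0.627
```

Run:
```python
from h import *
plan([.6308,.0016,.2195],np.radians(68.7))
```

```text
t 9.5667 pos [0.5843 0.2191 0.0969] jaw deg 68.1 -> 68.7 d [ 0.0465 -0.2175  0.1226] F [-0.05 -0.11 -2.13] w 0.627 q6 0.62
[[np.float64(-0.002), np.float64(-0.003), np.float64(0.002)], [np.float64(-1.75), np.float64(-2.65), np.float64(1.75)]]
[[np.float64(-0.002), np.float64(-0.003), np.float64(0.002)], [np.float64(-1.75), np.float64(-2.65), np.float64(1.75)]]
[[np.float64(-0.002), np.float64(-0.003), np.float64(0.002)], [np.float64(-1.75), np.float64(-2.65), np.float64(1.75)]]
[[np.float64(-0.002), np.float64(-0.003), np.float64(0.002)], [np.float64(-1.75), np.float64(-2.65), np.float64(1.75)]]
[[np.float64(-0.002), np.float64(-0.003), np.float64(0.002)], [np.float64(-1.75), np.float64(-2.65), np.float64(1.75)]]
[[np.float64(-0.002), np.float64(-0.003), np.float64(0.002)], [np.float64(-1.75), np.float64(-2.65), np.float64(1.75)]]
[[np.float64(-0.002), np.float64(-0.003), np.float64(0.002)], [np.float64(-1.75), np.float64(-2.65), np.float64(1.75)]]
```

Emit:
servo_tool([
  [[0,0,0],[-2.5,-1.5,1.7],120],
  [[0,0,0],[-2.8,-2.5,1.8],120],
  [[0,0,0],[-2.5,-3,1.8],120],
  [[0,0,0],[-2.2,-3,1.8],120],
  [[0,0,0],[-1.5,-3,1.8],120],
  [[0,0,0],[-0.8,-3,1.8],120],
  [[0,0,0],[0,-2.5,1.5],120],
  [[0,0,0],[0,0,0],120],
])

```text
time: 10.23
position: [0.6356, -0.0026, 0.2398]
tcp_rot: [0.13, 0.695, -0.134, 0.694]
wrist_force: [-0.9, 0.4, -2.3]
width: 0.626
```

```bash
cat >> h.py <<'E'
def overpost(pz=.123,save=None):
    """held ring bore and post tip in one wrist view -> move needed (world, tool)"""
    C=cal("wrist");s=r.state();i,d=r.capture("wrist");P=pc(d,C);z=P[...,2];tp=s['position'];T=R.from_quat(s['tcp_rot']).as_matrix()
    if save: cv2.imwrite(save,i)
    rr=np.hypot(P[...,0]-.5767,P[...,1]-.0208)
    m=((abs(z-pz-.044)<.007)&(rr<.02)).astype(np.uint8)
    n,l,st,ce=cv2.connectedComponentsWithStats(m);k=1+np.argmax(st[1:,4]);tip=ce[k];tz=np.median(z[l==k])
    L=(P-tp)@T; w=np.zeros(z.shape,bool);w[250:365,265:385]=1
    ring=w&(abs(L[...,0]+.0145)<.004); zt=np.median(z[ring]); u,v=np.where(ring)[::-1]
    hole=(w&~ring&(L[...,0]>.0)|(w&(d==0))).astype(np.uint8);hole[:,:300]=0;hole[:,347:]=0;hole[:288]=0;hole[328:]=0
    v,u=np.where(hole);B=ray("w",u.mean(),v.mean(),zt-.006,C);t=ray("w",tip[0],tip[1],tz,C)
    mv=t-B
    print("tip",tip.round(1),st[k,4],t.round(4),"bore px",u.mean().round(1),v.mean().round(1),len(u),B.round(4),"ringtop-tcp",(zt-tp[2]).round(4))
    print("pos",tp.round(4),"goal xy",(tp+mv)[:2].round(4),"tool move cm",(T.T@(mv*[1,1,0])*100).round(2),"ring bottom",zt-.012)
E
python3 - <<'E'
from h import *
overpost(.1128)
E
```

```text
tip [323.9 153.6] 238 [0.5769 0.0208 0.1568] bore px 322.6 306.9 580 [ 0.6361 -0.003   0.2486] ringtop-tcp 0.0147
pos [ 0.6356 -0.0026  0.2398] goal xy [0.5763 0.0211] tool move cm [ 0.01  0.04 -6.38] ring bottom 0.24257614831340768
```

Emit:
servo_tool([
  [[0,0,0],[1,0.04,-3],120],
  [[0,0,0],[1.5,0,-2.3],120],
  [[0,0,0],[1.7,0,-0.9],120],
  [[0,0,0],[1.5,0,0],120],
  [[0,0,0],[0.7,0,0],120],
  [[0,0,0],[0,0,0],120],
  [[0,0,0],[0,0,0],120],
])

```text
time: 10.87
position: [0.5729, 0.0274, 0.1752]
tcp_rot: [0.131, 0.696, -0.131, 0.693]
wrist_force: [0.1, -0.3, -2.2]
width: 0.63
```

Run:
```python
from h import *
plan([.5763,.0211,.168],np.radians(68.7))
```

```text
t 10.8667 pos [0.5729 0.0274 0.1752] jaw deg 68.6 -> 68.7 d [ 0.0034 -0.0063 -0.0072] F [ 0.11 -0.26 -2.21] w 0.63 q6 0.29
[[np.float64(-0.001), np.float64(-0.004), np.float64(0.001)], [np.float64(0.72), np.float64(-0.46), np.float64(0.55)]]
```

Emit:
servo_tool([
  [[0,0,0],[0.2,-0.46,0.55],120],
  [[0,0,0],[0.2,0,0],120],
  [[0,0,0],[0,0,0],120],
  [[0,0,0],[0,0,0],120],
])

```text
time: 11.2
position: [0.5793, 0.0208, 0.1732]
tcp_rot: [0.131, 0.695, -0.131, 0.695]
wrist_force: [-0.6, -0.0, -2.6]
width: 0.63
```

Run:
```python
from h import *
plan([.5763,.0211,.168],np.radians(68.7))
```

```text
t 11.2 pos [0.5793 0.0208 0.1732] jaw deg 68.7 -> 68.7 d [-0.003   0.0003 -0.0052] F [-0.55 -0.   -2.58] w 0.63 q6 0.28
[[np.float64(-0.0), np.float64(-0.0), np.float64(-0.0)], [np.float64(0.52), np.float64(-0.08), np.float64(-0.29)]]
```

Emit:
servo_tool([
  [[0,0,0],[0.6,-0.08,-0.25],120],
  [[0,0,0],[0.4,0,0],120],
  [[0,0,0],[0.6,0,0],120],
  [[0,0,0],[0.6,0,0],120],
  [[0,0,0],[0.5,0,0],120],
  [[0,0,0],[0,0,0],120],
])

```text
time: 11.7
position: [0.5771, 0.0205, 0.1439]
tcp_rot: [0.131, 0.694, -0.131, 0.695]
wrist_force: [-0.1, 0.1, -2.8]
width: 0.623
```

Run:
```python
from h import *
plan([.5763,.0211,.145],np.radians(68.7))
a,i,d,C=panw();print(a)
```

```text
t 11.7 pos [0.5771 0.0205 0.1439] jaw deg 68.6 -> 68.7 d [-0.0008  0.0006  0.0011] F [-0.07  0.1  -2.82] w 0.623 q6 0.28
[[np.float64(-0.001), np.float64(0.001), np.float64(-0.001)], [np.float64(-0.11), np.float64(0.03), np.float64(-0.1)]]
(np.int64(3343), np.float64(0.1128), np.int64(10811), np.float64(0.0681))
```

Emit:
servo_tool([
  [[0,0,0],[0.8,0,0],120],
  [[0,0,0],[0.6,0,0],120],
  [[0,0,0],[0.4,0,0],120],
  [[0,0,0],[0.35,0,0],120],
  [[0,0,0],[0.35,0,0],120],
  [[0,0,0],[0.35,0,0],120],
  [[0,0,0],[0.2,0,0],120],
  [[0,0,0],[0,0,0],120],
])

```text
time: 12.42
position: [0.5781, 0.0205, 0.1112]
tcp_rot: [0.131, 0.694, -0.131, 0.696]
wrist_force: [0.4, -0.3, -0.7]
width: 0.628
```

Run:
```python
from h import *
plan([.5763,.0211,.111],np.radians(68.7))
a,i,d,C=panw();print(a)
```

```text
t 12.4167 pos [0.5781 0.0205 0.1112] jaw deg 68.7 -> 68.7 d [-0.0018  0.0006 -0.0002] F [ 0.42 -0.28 -0.68] w 0.628 q6 0.28
[[np.float64(-0.001), np.float64(0.003), np.float64(-0.001)], [np.float64(0.02), np.float64(-0.01), np.float64(-0.19)]]
(np.int64(3920), np.float64(0.1021), np.int64(14617), np.float64(0.0681))
```

Emit:
servo_tool([
  [[0,0,0],[0,0,0],80],
  [[0,0,0],[0,0,0],60],
  [[0,0,0],[0,0,0],40],
  [[0,0,0],[0,0,0],40],
  [[0,0,0],[-1,0,0],40],
  [[0,0,0],[-2.5,0,0],40],
  [[0,0,0],[-3.5,0,0],40],
  [[0,0,0],[-1,0,0],40],
])

```text
time: 13.13
position: [0.5763, 0.0206, 0.1942]
tcp_rot: [0.131, 0.695, -0.131, 0.694]
wrist_force: [0.6, -0.3, -0.1]
width: 0.842
```

Run:
```python
from h import *
plan([.5964,-.2713,.14],np.radians(68.7))
a,i,d,C=panw();print(a)
P=pc(d,C);z=P[...,2];rr=np.hypot(P[...,0]-.576,P[...,1]-.021);m=(i.max(2)<110)&(rr<.03)&(rr>.012)&(z>.1)&(z<.15);print("ring top",m.sum(),np.percentile(z[m],[5,50,95]),P[m].mean(0))
```

```text
t 13.1333 pos [0.5763 0.0206 0.1942] jaw deg 68.6 -> 68.7 d [ 0.0201 -0.2919 -0.0542] F [ 0.62 -0.33 -0.11] w 0.842 q6 0.28
[[np.float64(-0.0), np.float64(-0.0), np.float64(-0.0)], [np.float64(0.67), np.float64(-3.31), np.float64(1.56)]]
[[np.float64(-0.0), np.float64(-0.0), np.float64(-0.0)], [np.float64(0.68), np.float64(-3.31), np.float64(1.56)]]
[[np.float64(-0.0), np.float64(-0.0), np.float64(-0.0)], [np.float64(0.68), np.float64(-3.31), np.float64(1.56)]]
[[np.float64(-0.0), np.float64(-0.0), np.float64(-0.0)], [np.float64(0.68), np.float64(-3.31), np.float64(1.56)]]
[[np.float64(-0.0), np.float64(-0.0), np.float64(-0.0)], [np.float64(0.68), np.float64(-3.31), np.float64(1.56)]]
[[np.float64(-0.0), np.float64(-0.0), np.float64(-0.0)], [np.float64(0.68), np.float64(-3.31), np.float64(1.56)]]
[[np.float64(-0.0), np.float64(-0.0), np.float64(-0.0)], [np.float64(0.68), np.float64(-3.31), np.float64(1.56)]]
[[np.float64(-0.0), np.float64(-0.0), np.float64(-0.0)], [np.float64(0.68), np.float64(-3.31), np.float64(1.56)]]
(np.int64(2138), np.float64(0.1024), np.int64(10476), np.float64(0.0681))
ring top 4601 [0.11360401 0.12613831 0.12726041] [0.57453431 0.02203688 0.12453519]
```

The pan reads about 22.7 mm with two rings, below the 26 mm line. A third is needed, predicted at about 33 mm.

Emit:
servo_tool([
  [[0,0,0],[0,-3.2,1.5],40],
  [[0,0,0],[0,-3.4,1.6],40],
  [[0,0,0],[0.3,-3.4,1.6],40],
  [[0,0,0],[0.8,-3.4,1.6],40],
  [[0,0,0],[1,-3.4,1.6],40],
  [[0,0,0],[1.2,-3.4,1.6],40],
  [[0,0,0],[1.2,-3.2,1.5],40],
  [[0,0,0],[1,-3,1.2],40],
])

```text
time: 13.85
position: [0.6007, -0.2739, 0.1445]
tcp_rot: [0.126, 0.691, -0.125, 0.7]
wrist_force: [0.6, 0.7, -0.1]
width: 0.838
```

Run:
```python
from h import *
overring([.5964,-.2713])
```

```text
[]
```

Run:
```python
from h import *
C=cal("wrist");i,d=r.capture("wrist");cv2.imwrite("pics/w6.png",i)
print(proj("w",[.5964,-.2713,.01],C))
for t in(50,60,70,80,90): print(t,darkring(i,C,.009,[.5964,-.2713],.08,t))
plan([.5964,-.2713,.0],np.radians(68.7),n=1)
```

```text
(np.float64(331.3483614082557), np.float64(219.46736613446396))
50 []
60 []
70 []
80 []
90 [(array([330.2, 217.5]), array([63.7, 63.9]), np.int32(2728), array([ 0.5947, -0.2717,  0.009 ]))]
t 13.95 pos [ 0.5994 -0.2767  0.1428] jaw deg 69.2 -> 68.7 d [-0.003   0.0054 -0.1428] F [-0.38  0.87 -0.97] w 0.847 q6 -0.18
[[np.float64(0.009), np.float64(0.01), np.float64(-0.003)], [np.float64(14.28), np.float64(0.35), np.float64(-0.62)]]
```

View pics/w6.png

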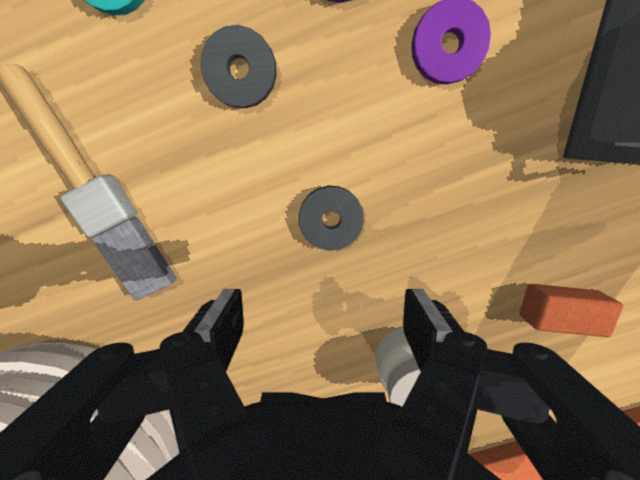

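The view shows the iron ring at (330,217), brighter in this light, with the brush at left and the jar at (395,365). Both clear the jaws.

Emit:
servo_tool([
  [[0.009,0.01,-0.003],[2.8,0.3,-0.8],40],
  [[0,0,0],[3.5,0,-0.2],40],
  [[0,0,0],[3.4,0,0],40],
  [[0,0,0],[2,0,0],40],
  [[0,0,0],[0,0,0],40],
])

```text
time: 14.37
position: [0.5924, -0.2716, 0.0238]
tcp_rot: [0.132, 0.693, -0.132, 0.696]
wrist_force: [-0.9, 0.1, -1.0]
width: 0.845
```

```bash
sed -i 's/thr=80/thr=95/' h.py
python3 - <<'E'
from h import *
overring([.5947,-.2717])
E
```

```text
[(array([324.4, 286.9]), array([103.6, 107.7]), np.int32(8247), array([ 0.5942, -0.2715,  0.009 ]))]
t 14.4167 pos [ 0.5929 -0.2718  0.0254] jaw deg 68.5 -> 68.5 d [ 0.0013  0.0003 -0.0274] F [-1.17 -0.54 -0.54] w 0.838 q6 -0.17
[[np.float64(-0.0), np.float64(0.005), np.float64(-0.001)], [np.float64(2.74), np.float64(0.07), np.float64(0.1)]]
```

Emit:
servo_tool([
  [[0,0.005,0],[0.9,0.05,0.1],40],
  [[0,0,0],[1,0,0],40],
  [[0,0,0],[0.6,0,0],40],
  [[0,0,0],[0.3,0,0],40],
  [[0,0,0],[0,0,0],40],
])

```text
time: 14.83
position: [0.5985, -0.2722, 0.0011]
tcp_rot: [0.131, 0.692, -0.132, 0.698]
wrist_force: [0.0, -0.4, -0.4]
width: 0.843
```

Run:
```python
from h import *
overring([.5947,-.2717])
```

```text
[(array([321.6, 295.9]), array([119.1, 126.3]), np.int32(11074), array([ 0.5941, -0.2712,  0.009 ]))]
t 14.8833 pos [ 0.5987 -0.2723  0.0015] jaw deg 68.6 -> 68.5 d [-0.0046  0.0011 -0.0035] F [-0.9  -0.62  0.03] w 0.84 q6 -0.17
[[np.float64(0.002), np.float64(0.009), np.float64(0.0)], [np.float64(0.34), np.float64(-0.06), np.float64(-0.47)]]
```

Emit:
servo_tool([
  [[0,0.009,0],[0.35,-0.05,-0.45],40],
  [[0,0,0],[0,0,0],70],
  [[0,0,0],[0,0,0],120],
  [[0,0,0],[0,0,0],120],
  [[0,0,0],[0,0,0],120],
  [[0,0,0],[-1,0,0],120],
  [[0,0,0],[-2.5,0,0],120],
  [[0,0,0],[-3.5,0,0],120],
])

```text
time: 15.55
position: [0.5887, -0.2682, 0.0639]
tcp_rot: [0.133, 0.7, -0.13, 0.69]
wrist_force: [0.9, -0.4, -2.6]
width: 0.631
```

Run:
```python
from h import *
plan([.6356,-.0026,.235],np.radians(68.7))
```

```text
t 15.55 pos [ 0.5887 -0.2682  0.0639] jaw deg 68.6 -> 68.7 d [0.0469 0.2656 0.1711] F [ 0.94 -0.44 -2.61] w 0.631 q6 -0.17
[[np.float64(-0.0), np.float64(-0.002), np.float64(-0.0)], [np.float64(-2.12), np.float64(3.31), np.float64(-0.7)]]
[[np.float64(-0.0), np.float64(-0.002), np.float64(-0.0)], [np.float64(-2.12), np.float64(3.31), np.float64(-0.69)]]
[[np.float64(-0.0), np.float64(-0.002), np.float64(-0.0)], [np.float64(-2.13), np.float64(3.31), np.float64(-0.69)]]
[[np.float64(-0.0), np.float64(-0.002), np.float64(-0.0)], [np.float64(-2.13), np.float64(3.31), np.float64(-0.68)]]
[[np.float64(-0.0), np.float64(-0.002), np.float64(-0.0)], [np.float64(-2.13), np.float64(3.31), np.float64(-0.68)]]
[[np.float64(-0.0), np.float64(-0.002), np.float64(-0.0)], [np.float64(-2.13), np.float64(3.31), np.float64(-0.67)]]
[[np.float64(-0.0), np.float64(-0.002), np.float64(-0.0)], [np.float64(-2.13), np.float64(3.31), np.float64(-0.67)]]
[[np.float64(-0.0), np.float64(-0.002), np.float64(-0.0)], [np.float64(-2.14), np.float64(3.31), np.float64(-0.66)]]
```

Emit:
servo_tool([
  [[0,0,0],[-3,1.5,-0.2],120],
  [[0,0,0],[-3.2,2.5,-0.5],120],
  [[0,0,0],[-3,2.8,-0.7],120],
  [[0,0,0],[-2.5,3.2,-0.7],120],
  [[0,0,0],[-2,3.5,-0.7],120],
  [[0,0,0],[-1.2,3.7,-0.7],120],
  [[0,0,0],[-0.5,3.7,-0.7],120],
  [[0,0,0],[0,3.7,-0.7],120],
])

```text
time: 16.22
position: [0.6381, -0.0242, 0.2384]
tcp_rot: [0.138, 0.694, -0.137, 0.694]
wrist_force: [0.5, -0.4, -2.1]
width: 0.635
```

Run:
```python
from h import *
plan([.6356,-.0026,.235],np.radians(68.7))
```

```text
t 16.2167 pos [ 0.6381 -0.0242  0.2384] jaw deg 67.6 -> 68.7 d [-0.0025  0.0216 -0.0034] F [ 0.54 -0.41 -2.1 ] w 0.635 q6 0.24
[[np.float64(-0.02), np.float64(-0.0), np.float64(-0.0)], [np.float64(0.34), np.float64(1.9), np.float64(-1.05)]]
```

Emit:
servo_tool([
  [[-0.02,0,0],[0,1.8,-0.3],120],
  [[0,0,0],[0,0,0],120],
  [[0,0,0],[0,0,0],120],
])

```text
time: 16.47
position: [0.6429, 0.0036, 0.242]
tcp_rot: [0.128, 0.695, -0.125, 0.697]
wrist_force: [-0.3, -0.4, -1.8]
width: 0.634
```

Run:
```python
from h import *
overpost(.1023)
plan([.5763,.0211,.16],np.radians(68.7),n=1)
```

```text
tip [311.8 145.9] 217 [0.5769 0.0207 0.1464] bore px 322.4 304.2 563 [0.6432 0.0032 0.2483] ringtop-tcp 0.0123
pos [0.6429 0.0036 0.242 ] goal xy [0.5766 0.0211] tool move cm [-0.02 -0.7  -6.82] ring bottom 0.24231244789865886
t 16.5167 pos [0.6428 0.0034 0.2419] jaw deg 69.4 -> 68.7 d [-0.0665  0.0177 -0.0819] F [-0.11 -0.18 -3.31] w 0.633 q6 0.25
[[np.float64(0.012), np.float64(0.002), np.float64(-0.005)], [np.float64(8.17), np.float64(-0.73), np.float64(-6.87)]]
```

Emit:
servo_tool([
  [[0.012,0,-0.005],[1,-0.5,-3],120],
  [[0,0,0],[1.5,-0.2,-2.4],120],
  [[0,0,0],[1.8,0,-0.9],120],
  [[0,0,0],[1.5,0,0],120],
  [[0,0,0],[1.1,0,0],120],
  [[0,0,0],[0,0,0],120],
  [[0,0,0],[0,0,0],120],
])

```text
time: 17.1
position: [0.577, 0.0098, 0.1702]
tcp_rot: [0.134, 0.694, -0.138, 0.694]
wrist_force: [0.5, -0.0, -2.7]
width: 0.636
```

Run:
```python
from h import *
plan([.5766,.0211,.16],np.radians(68.7),n=1)
```

```text
t 17.1 pos [0.577  0.0098 0.1702] jaw deg 67.8 -> 68.7 d [-0.0004  0.0113 -0.0102] F [ 0.53 -0.01 -2.7 ] w 0.636 q6 0.28
[[np.float64(-0.016), np.float64(0.002), np.float64(0.004)], [np.float64(1.01), np.float64(1.03), np.float64(-0.46)]]
```

Emit:
servo_tool([
  [[-0.014,0.002,0.004],[0.1,0.95,-0.42],120],
  [[0,0,0],[0.1,0,0],120],
  [[0,0,0],[0,0,0],120],
  [[0,0,0],[0,0,0],120],
])

```text
time: 17.43
position: [0.5783, 0.0187, 0.1702]
tcp_rot: [0.132, 0.694, -0.132, 0.696]
wrist_force: [0.9, -0.2, -2.8]
width: 0.635
```

Run:
```python
from h import *
plan([.5766,.0211,.16],np.radians(68.7),n=1)
```

```text
t 17.4333 pos [0.5783 0.0187 0.1702] jaw deg 68.5 -> 68.7 d [-0.0017  0.0024 -0.0102] F [ 0.86 -0.19 -2.78] w 0.635 q6 0.28
[[np.float64(-0.004), np.float64(0.002), np.float64(-0.0)], [np.float64(1.02), np.float64(0.16), np.float64(-0.24)]]
```

Emit:
servo_tool([
  [[0,0,0],[0.6,0.16,-0.24],120],
  [[0,0,0],[0.5,0,0],120],
  [[0,0,0],[0.6,0,0],120],
  [[0,0,0],[0.6,0,0],120],
  [[0,0,0],[0.6,0,0],120],
  [[0,0,0],[0.3,0,0],120],
  [[0,0,0],[0,0,0],120],
])

```text
time: 18.02
position: [0.5773, 0.0216, 0.1354]
tcp_rot: [0.132, 0.693, -0.132, 0.696]
wrist_force: [0.1, 0.1, -1.0]
width: 0.635
```

Run:
```python
from h import *
plan([.5766,.0211,.136],np.radians(68.7),n=1)
a,i,d,C=panw();print(a)
```

```text
t 18.0167 pos [0.5773 0.0216 0.1354] jaw deg 68.5 -> 68.7 d [-0.0007 -0.0005  0.0006] F [ 0.05  0.06 -0.98] w 0.635 q6 0.28
[[np.float64(-0.003), np.float64(0.004), np.float64(-0.001)], [np.float64(-0.06), np.float64(-0.07), np.float64(-0.05)]]
(np.int64(3287), np.float64(0.1024), np.int64(11735), np.float64(0.0681))
```

Emit:
servo_tool([
  [[0,0,0],[0.5,0,0],120],
  [[0,0,0],[0.4,0,0],120],
  [[0,0,0],[0.35,0,0],120],
  [[0,0,0],[0.3,0,0],120],
  [[0,0,0],[0.3,0,0],120],
  [[0,0,0],[0.1,0,0],120],
  [[0,0,0],[0,0,0],120],
])

```text
time: 18.65
position: [0.5784, 0.0214, 0.1152]
tcp_rot: [0.132, 0.693, -0.132, 0.697]
wrist_force: [-0.7, 0.3, 0.6]
width: 0.633
```

Run:
```python
from h import *
plan([.5766,.0211,.1155],np.radians(68.7),n=1)
a,i,d,C=panw();print(a)
```

```text
t 18.65 pos [0.5784 0.0214 0.1152] jaw deg 68.5 -> 68.7 d [-0.0018 -0.0003  0.0003] F [-0.67  0.3   0.62] w 0.633 q6 0.28
[[np.float64(-0.003), np.float64(0.006), np.float64(-0.001)], [np.float64(-0.03), np.float64(-0.09), np.float64(-0.15)]]
(np.int64(3627), np.float64(0.0917), np.int64(14442), np.float64(0.0681))
```

Pan at 0.0917, so it has sunk about 33 mm and the weight is carried. Releasing, then rising to look.

Emit:
servo_tool([
  [[0,0,0],[0,0,0],80],
  [[0,0,0],[0,0,0],60],
  [[0,0,0],[0,0,0],40],
  [[0,0,0],[0,0,0],40],
  [[0,0,0],[-1,0,0],40],
  [[0,0,0],[-2.5,0,0],40],
  [[0,0,0],[-3.5,0,0],40],
  [[0,0,0],[-3.5,0,0],40],
])

```text
time: 19.37
position: [0.5733, 0.0217, 0.2186]
tcp_rot: [0.132, 0.697, -0.132, 0.692]
wrist_force: [0.4, 0.3, -0.1]
width: 0.845
```

Emit:
servo_tool([
  [[0,0,0],[-1.5,0,3.7],40],
  [[0,0,0],[0,0,3.7],40],
  [[0,0,0],[0,0,2],40],
  [[0,0,0],[0,0,0],40],
  [[0,0,0],[0,0,0],40],
])

```text
time: 19.78
position: [0.6667, -0.0134, 0.2504]
tcp_rot: [0.131, 0.691, -0.131, 0.699]
wrist_force: [0.4, 0.5, 0.1]
width: 0.845
```

Run:
```python
from h import *
a,i,d,C=panw();print(a)
P=pc(d,C);z=P[...,2];rr=np.hypot(P[...,0]-.576,P[...,1]-.021);m=(i.max(2)<110)&(rr<.026)&(rr>.012)&(z>.1)&(z<.15);print("ring top",m.sum(),np.percentile(z[m],[5,50,95]),P[m].mean(0))
j=(rr<.008)&(z>.13);print("tip",j.sum(),np.median(z[j]))
s=r.state();print(s['position'],s['wrist_force'],s['time'])
i2,_=r.capture("side")
cv2.imwrite("pics/f.png",np.hstack([cv2.resize(i[60:300,200:440],(400,400)),cv2.resize(i2[210:310,280:380],(400,400),interpolation=2)]))
```

```text
(np.int64(1858), np.float64(0.0916), np.int64(10876), np.float64(0.0681))
ring top 3069 [0.12629607 0.1274833  0.12866836] [0.57658823 0.02122128 0.12748426]
tip 213 0.13542008973276942
[ 0.66645488 -0.01340584  0.25026893] [ 1.24110481 -0.58684214  0.40789066] 19.8333
```

View pics/f.png

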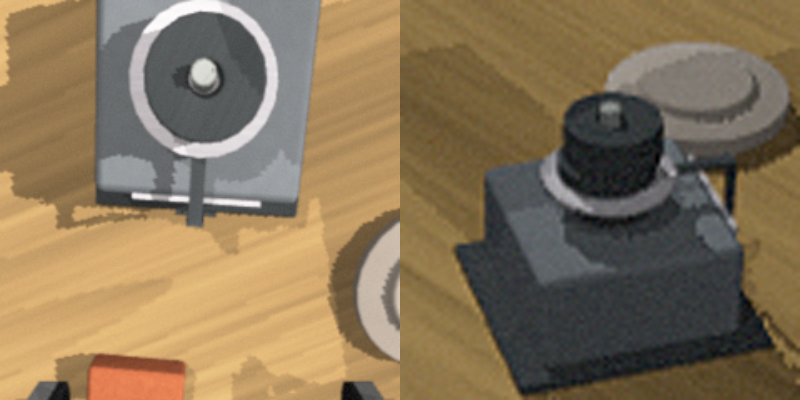

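The picture shows three rings stacked flat and the post tip protruding at (205,75). The pan, post tip and spring sums all give about 33.5 mm, inside 26–38 mm.

```bash
python3 -c "
from cell import r
print(r.close_job())"
```

```text
the job is handed in; nothing more can be done
None
```

I threaded three iron rings onto the post one at a time, and the scale should now sit inside the mark. I handed the job in at about 20 s of the 72 s allowed.

**Final state:**
- **Pan height:** it is at 0.0916 m, so it has sunk about 33.4 mm, and the post tip gives about 33.6 mm. The mark spans 26–38 mm.
- **Steps:** the pan sank about 10.5 mm per ring, reading roughly 2, 12, 23 and 33.5 mm. It stayed well clear of its bottom stop at 48 mm.
- **Rings:** the top ring's face is level at about 0.1275 m, which fits three rings lying flat.
- **Robot:** the gripper was open and clear of everything when I handed in. The fourth iron ring stays on the bench, and I moved no other object.

**What disagreed or went unchecked:**
- **Pointer:** I did not read it directly against the two long lines. The result comes from the depth readings of pan and post.
- **Second ring:** my first grip on it was shallow and off-centre, so I opened the gripper on the bench and gripped it again before lifting.
- **Third ring:** the usual brightness threshold missed it at first, so I raised the threshold.

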